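Pack the L-shaped trivets into their tray

TASK

Put the two L-shaped wooden trivets away in the wooden tray on the worktop: turn them so that they interlock and both lie flat on the tray's floor, side by side inside its walls. Either may go at either end. Leave the square trivet where it is.

Things in the scene. Friction and masses are not known exactly. Their poses are not given: they have to be found in the camera images.
- tray: Open tray of light wood, fixed, 146 x 196 mm outside, 22 mm high, walls 8 mm, a small steel handle at each short end. Inside 130 mm along its x, 180 mm along its y (long) axis; floor 8 mm above the worktop. Origin: centre of its underside, z up. The trivets fill it, 10 mm of play at each gap, if one is turned half round against the other, outer corners in opposite tray corners.
- trivet_a_grip (a point): One of two alike L-shaped wooden trivets, loose: 14 mm thick, a 100 x 100 mm square lacking one 50 x 50 mm corner. Upright grip on top, 50 mm long, 12 mm thick, 14 to 52 mm above the underside. This point: on the grip, 36 mm above the underside, over the centre of mass. Own axes: grip runs along x (pinch along y); L's outer corner at (-42, -42) mm, 50 mm wide arms along +x and +y end at +58.
- trivet_b_grip (a point): The other of two alike L-shaped wooden trivets, loose: 14 mm thick, a 100 x 100 mm square lacking one 50 x 50 mm corner. Upright grip on top, 50 mm long, 12 mm thick, 14 to 52 mm above the underside. This point: on the grip, 36 mm above the underside, over the centre of mass. Own axes: grip runs along x (pinch along y); L's outer corner at (-42, -42) mm, 50 mm wide arms along +x and +y end at +58.
- square_trivet_grip (a point): Square wooden trivet, 100 x 100 x 14 mm, of the same wood and with the same grip; not to be packed or moved. This point is on its grip, 36 mm above the underside, over the centre of the board; the grip runs along x. (Behind the tray, on the left, stands a microwave, its front about 0.62 m ahead of the robot: keep the arm clear of it.)

How it is judged:
By the outcome, as a careful person would: the job done as asked, in the order asked, and still so for the second after the job is handed in, with the robot touching nothing.
It also fails if it takes over 54 s, if anything falls off the work surface, if the arm or the gripper's body presses on something with over 40 N, if the wrist force passes 120 N, or if a joint passes its speed limit or range.

ROBOT

A 6-joint arm with a two-finger parallel gripper is mounted at the origin on a cart in front of the work surface, level with it; the furniture and walls round the work are solid. World frame = base frame: x ahead of the robot, y to its left, z up, the work surface at z = 0. Lengths are in mm, angles in rad, forces in N, time in s.
With the tool pointing down it reaches from about 400 to 925 mm from the base axis. Payload 12.5 kg.
Tool frame: the origin (TCP) lies between the finger pads; the fingertips stand 25 mm ahead of it and the grasp point (between the pads) lies 6 mm ahead of it; z points along the fingers, y is the line along which they close (so a half turn about z gives the same grasp; the last joint's range is limited). The gripper opens to 95 mm and grips with 3 to 60 N. Pads are 20 mm wide; open, the fingers measure 119 mm over their backs; the gripper's body (75 mm by 180 mm) begins 59 mm behind the grasp point.
Start: joints at [-1.375, 0.491, 1.559, -0, 1.092, -0.106], TCP at [185.797, -596.761, 239.661] pointing down, gripper open.
Joint ranges: [-3.1, 3.1], [-0.84, 2.19], [0.05, 2.79], [-1.13, 4.28], [0.06, 2.93], [-2.69, 2.69]. Speed limits (rad/s): [2.22, 2.22, 2.79, 3.14, 3.14, 3.14].

INTERFACE

Orientations are given as [roll, pitch, yaw] about the fixed x, y, z axes, in that order (R = Rz(yaw) Ry(pitch) Rx(roll)).
In Python, from cell import state, read_camera, job_done, cut_out gives the robot as it stands. The module is installed in compiled form; this text tells all that it offers.
- The arm moves only by the tool jog_arm, never from a script. Its argument "motion" is a list of rows, each a list of 2 entries, a list of its own where there are three numbers: the shift along the tool's x, y, z in mm, then the turn about the tool's z in rad. A call has 1 to 5 rows; each row is the pose to reach, as a shift and turn from the pose commanded when the call began, along the tool's axes at that moment; what a row does not reach only later rows make up. A row lasts 1/10 s, in which the tool goes at most 50 mm and 8.59 degrees, less where a joint would pass 70% of its speed; a pose out of reach is approached as far as the arm can. A call with a gripper value outside its range is refused whole. "grip" is the closure, from 0 (fully open) to 1 (shut), set as the call begins (left out, the last holds). The fingers move at their own pace and stop on an object; the grip force is fixed at half the most. Time passes only in rows, so rows that repeat a pose let the fingers close. It gives the time, the measured TCP pose, the force, the opening and the grip force at its end, in the units of the state.
- state(): the state, without advancing time (a new reading comes with each control period).
- read_camera(name): name is "side" or "top" or "wrist"; returns a dict with "img" (420x560x3 uint8, blue, green, red), "vertical_fov" (degrees; the focal length in pixels is half the picture's height over the tangent of half this angle, whatever the lens; pixels are square), "cx", "cy" (the principal point, pixels), "extrinsics" (4x4, takes a point from camera to world coordinates). Camera axes: x right, y up, looking along -z (the intrinsics and any distortion apply to the point x, -y, -z); pixel columns grow to the right and rows downward; lengths in mm; the calibration is good to about 2 mm. A picture is of the moment at which its call begins. There is no depth.
- job_done(): hands the job in; it is judged then, once.
Trained networks look in a picture, given as the dict that the camera call returned (one of the last four; its "shot" number tells which), for a name from the list of things; names that differ only in an ending like _2 or _b are one class to them, and where a whole thing is asked for, a point or a joint stands for the part that bears it (a point fixed in the world has none). Each returns a list of dicts, best first, with "p" (0 to 1); they miss things now and then, are a little off and sometimes report something else, mostly with a low value. They report only what shows in the picture. A call takes as long as a camera call.
- cut_out(name, picture): "region" (420x560 bool, what is visible of it) and "box" ([left, top, right, bottom] in pixels, round what is visible of it).
The state is a dict: "t": time; "joints": joint angles; "qvel": joint speeds; "tau": joint torques, N m; "eef_pos": TCP position; "tcp_rot": TCP orientation; "ft_force": force on the tool from outside, world axes, zero at the start; "moment": the same for the moment, N m; "opening": opening from 0.0 (shut) to 1.0 (fully open); "grip_force": force on a finger pad.
Only numpy, scipy, OpenCV 4.12 (cv2) and the standard library are available. Lean on these libraries where they do the work, as an engineer would, in place of code of your own. Each camera call takes 0.05 s, during which the arm holds its last target. There are 200 camera calls.

## Working session

There is one attempt and no reset: what is moved stays moved. The work goes in short steps, Python scripts to look and compute and a tool call to move; the robot and the scene stay as the last step left them, time stands still between calls to the robot, and variables do not carry over. Pictures are saved under pics/ and viewed, at most 10 in all, crops included, and the job is handed in when it is done.

Besides the shell and the picture viewer there is one more tool, called as name([rows], argument=value, ...), one row to a line, values as JSON. jog_arm: Moves the arm, as the interface text tells. Its arguments: {"type":"object","properties":{"motion":{"type":"array"},"grip":{"type":"number"}},"required":["motion"]}

```bash
mkdir -p pics; python3 - <<'E'
from cell import *
import cv2,numpy as np
ims=[]
for n in ["top","side"]:
    p=read_camera(n)
    print(n,p["vertical_fov"],p["cx"],p["cy"],np.round(p["extrinsics"],3).tolist(),[k for k in p])
    for o in ["trivet_a_grip","square_trivet_grip","tray"]:
        for d in cut_out(o,p): print(o,round(d["p"],2),d["box"],d["region"].sum())
    cv2.imwrite(f"pics/{n}0.png",p["img"])
print(state())
E
```

```text
top 42.15450930463747 288.3846584012325 217.05884028010325 [[0.026, 0.977, -0.212, 139.656], [-1.0, 0.026, -0.004, 12.137], [0.002, 0.212, 0.977, 1711.35], [0.0, 0.0, 0.0, 1.0]] ['img', 'vertical_fov', 'cx', 'cy', 'extrinsics', 'shot']
trivet_a_grip 0.85 [155.0, 218.4, 196.5, 250.4] 747
square_trivet_grip 0.98 [320.5, 191.0, 365.4, 231.0] 938
side 57.182350377997075 273.37169252651233 209.89733328005303 [[-0.854, 0.178, -0.488, -66.243], [-0.519, -0.295, 0.802, 928.707], [-0.001, 0.939, 0.344, 448.508], [0.0, 0.0, 0.0, 1.0]] ['img', 'vertical_fov', 'cx', 'cy', 'extrinsics', 'shot']
trivet_a_grip 0.93 [179.9, 259.5, 234.3, 299.8] 1127
square_trivet_grip 0.82 [273.5, 193.4, 302.3, 212.9] 505
tray 0.7 [201.4, 217.2, 288.1, 258.3] 2151
{'t': 0.4, 'joints': array([-1.37459543e+00,  4.90987453e-01,  1.55896250e+00, -4.00278487e-06,
        1.09169479e+00, -1.05606508e-01]), 'qvel': array([ 2.92438264e-05, -6.41119916e-04, -5.47131969e-04,  5.43822518e-05,
        1.10173349e-03,  5.18037032e-04]), 'tau': array([-1.59241055e-03, -6.11914515e+01, -2.58178264e+01,  6.92531071e-02,
        4.52458661e-02, -2.90220908e-05]), 'eef_pos': array([ 185.79412105, -596.73589858,  239.5850353 ]), 'tcp_rot': array([-3.14154048e+00, -1.95870479e-06,  3.01809252e-01]), 'ft_force': array([-0.6477689 ,  0.42945526,  0.4182178 ]), 'moment': array([-0.00916791,  0.00707221, -0.03971551]), 'grip_force': 0.0, 'opening': 1.000180155672689}
```

View pics/top0.png

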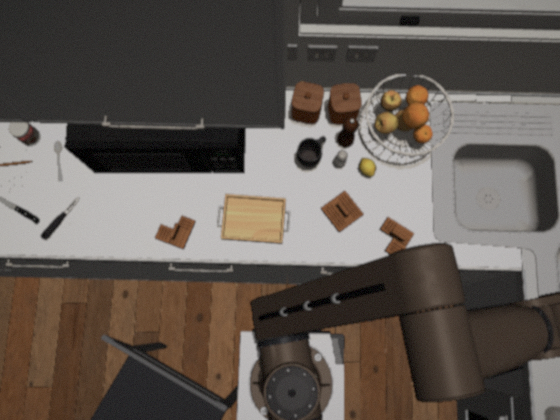

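View pics/side0.png

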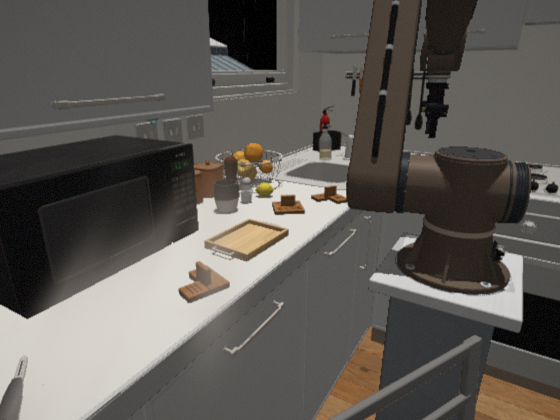

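The top view shows an L trivet left at (176,232), the tray at (254,218), the square at (342,211) and the second L right at (397,237), next to the arm. Now rough positions.

```bash
cat > h.py <<'E'
import numpy as np,cv2
from cell import *
def fpx(p): return 210/np.tan(np.radians(p["vertical_fov"])/2)
def ray(p,uv,z):
    uv=np.atleast_2d(uv).astype(float); f=fpx(p);E=np.array(p["extrinsics"])
    d=np.c_[(uv[:,0]-p["cx"])/f,-(uv[:,1]-p["cy"])/f,-np.ones(len(uv))]@E[:3,:3].T
    return E[:3,3]+d*((z-E[2,3])/d[:,2])[:,None]
def proj(p,X):
    E=np.array(p["extrinsics"]);c=(np.atleast_2d(X)-E[:3,3])@E[:3,:3];f=fpx(p)
    return np.c_[p["cx"]+f*c[:,0]/-c[:,2],p["cy"]-f*c[:,1]/-c[:,2]]
def totool(s,dx):  # world shift -> tool axes
    from scipy.spatial.transform import Rotation as R
    return R.from_euler("xyz",s["tcp_rot"]).as_matrix().T@np.array(dx)
E
python3 - <<'E'
from h import *
p=read_camera("top")
for n,uv in dict(L=(177,232),R=(397,236),sq=(342,211)).items(): print(n,ray(p,uv,36)[0].round())
print("tray",ray(p,[(224,194),(287,197),(284,243),(221,240)],22).round())
cv2.imwrite("pics/top1.png",cv2.resize(p["img"][170:270,140:420],None,fx=2.85,fy=2.85,interpolation=cv2.INTER_CUBIC))
w=read_camera("wrist"); s=state()
E=np.array(w["extrinsics"]);print(E.round(2).tolist(),w["vertical_fov"],w["cx"],w["cy"])
from scipy.spatial.transform import Rotation as R
print("cam in tool",R.from_euler("xyz",s["tcp_rot"]).as_matrix().T@(E[:3,3]-s["eef_pos"]))
E
```

```text
L [447. 365.  36.]
R [ 452. -322.   36.]
sq [ 528. -150.   36.]
tray [[577. 227.  22.]
 [572.  25.  22.]
 [423.  30.  22.]
 [427. 228.  22.]]
[[0.3, 0.91, 0.28, 265.7], [-0.95, 0.28, 0.09, -571.55], [0.0, -0.3, 0.95, 384.75], [0.0, 0.0, 0.0, 1.0]] 70.52984734671213 286.20948238146593 208.5895478022794
cam in tool [  83.76598835   -0.29930361 -145.11451244]
```

View pics/top1.png

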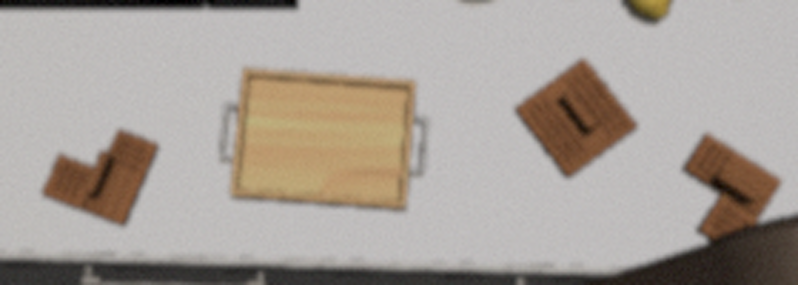

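The crop shows P (left L) with its notch facing up and left, outer corner at (125,222) and grip yaw about -0.39. For Q (right L), the outer corner is at (780,182) and the grip yaw about 0.99. The tray is nearly square to the axes. I'll go over Q first for a closer look.

jog_arm([
  [[50,-27,0],-0.14],
  [[100,-55,0],-0.28],
  [[145,-80,0],-0.42],
  [[190,-104,0],-0.56],
  [[235,-128,0],-0.69],
])

```text
t: 1.0
eef_pos: [360.8, -415.7, 239.8]
tcp_rot: [3.141, 0.0, 0.997]
ft_force: [0.1, -0.7, -0.0]
opening: 1.003
grip_force: 0.0
```

jog_arm([
  [[45,8,0],0],
  [[85,16,0],0],
  [[113,21,0],0],
  [[113,21,0],0],
])

```text
t: 1.4
eef_pos: [441.0, -331.8, 239.8]
tcp_rot: [3.141, -0.0, 0.995]
ft_force: [0.5, -0.5, -0.1]
opening: 1.002
grip_force: 0.0
```

```bash
cat > fit.py <<'E'
from h import *
from scipy.optimize import minimize
# L board fit: template corners (own frame), z top of board
L=np.array([(-42,-42),(58,-42),(58,8),(8,8),(8,58),(-42,58)],float)
def world(x,y,a,z,P=L):
    R=np.array([[np.cos(a),-np.sin(a)],[np.sin(a),np.cos(a)]])
    return np.c_[P@R.T+[x,y],np.full(len(P),z)]
def overlay(p,v,name,zt=14):
    im=p["img"].copy()
    for z,c in((zt,(0,255,0)),(zt-14,(0,255,255))):
        cv2.polylines(im,[proj(p,world(*v,z)).round().astype(int)],True,c,1)
    g=np.array([(-25,-6),(25,-6),(25,6),(-25,6)],float)
    cv2.polylines(im,[proj(p,world(*v,zt+38,g)).round().astype(int)],True,(255,0,0),1)
    cv2.imwrite(name,im)
def mask(v,p,zt=14):
    m=np.zeros((420,560),np.uint8)
    g=np.array([(-25,-6),(25,-6),(25,6),(-25,6)],float)
    for P,zz in((L,(zt,zt-14)),):
        for z in zz: cv2.fillPoly(m,[(proj(p,world(*v,z,P))*16).round().astype(int)],1,shift=4)
        a,b=(proj(p,world(*v,z,P)) for z in zz)
        for i in range(len(P)):
            j=(i+1)%len(P)
            cv2.fillPoly(m,[(np.array([a[i],a[j],b[j],b[i]])*16).round().astype(int)],1,shift=4)
    h=np.r_[proj(p,world(*v,zt,g)),proj(p,world(*v,zt+38,g))].astype(np.float32)
    cv2.fillPoly(m,[(cv2.convexHull(h)[:,0]*16).round().astype(int)],1,shift=4)
    return m
def fit(p,reg,v0,zt=14):
    reg=reg.astype(np.uint8)
    f=lambda v:-(mask(v,p,zt)&reg).sum()/(mask(v,p,zt)|reg).sum()
    sim=np.array([v0]+[np.array(v0)+d for d in np.diag([12,12,.25])])
    r=minimize(f,v0,method="Nelder-Mead",options=dict(initial_simplex=sim,xatol=.05,fatol=1e-5))
    return r.x,r.fun
E
python3 - <<'E'
from fit import *
p=read_camera("wrist")
for d in cut_out("trivet_a_grip",p):
    print(d["p"],d["box"],d["region"].sum())
    v,c=fit(p,d["region"],[452,-322,.99]);print(v,c);overlay(p,v,"pics/q.png");break
for d in cut_out("square_trivet_grip",p): print("sq",d["p"],d["box"])
s=state();print(s["t"],s["eef_pos"],s["tcp_rot"],s["joints"])
E
```

```text
sq 0.76 [209.4, 1.6, 318.6, 69.7]
sq 0.56 [246.8, 123.0, 323.8, 206.8]
1.55 [ 438.92299026 -334.44817313  239.65085659] [3.14154761e+00 2.34914984e-04 9.92056679e-01] [-7.70728860e-01  3.87129056e-01  1.73975051e+00 -2.61402262e-04
  1.01462406e+00 -1.91851223e-01]
```

```bash
python3 - <<'E'
from fit import *
p=read_camera("wrist")
import pickle; pickle.dump(p,open("w.pkl","wb"))
overlay(p,[452,-322,.99],"pics/q.png")
E
```

```text
(no output)
```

View pics/q.png

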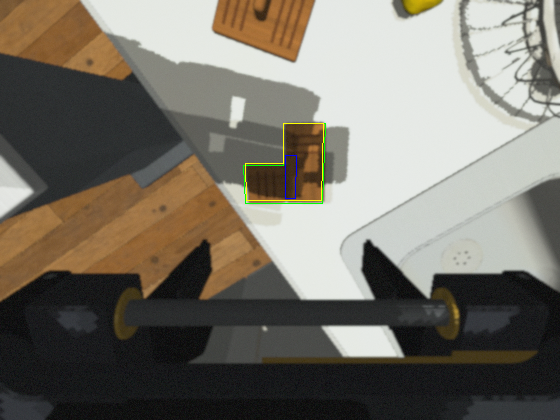

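The wrist view shows Q at about (285,163). The rough estimate's overlay fits it to within a couple of pixels. I'll refine it by colour.

```bash
cat >> fit.py <<'E'
def brown(p,v0,zt=14):
    im=p["img"].astype(int); m=((im[...,2]>1.35*im[...,0]+4)).astype(np.uint8)
    near=cv2.dilate(mask(v0,p,zt),np.ones((25,25),np.uint8))
    return cv2.morphologyEx(m&near,cv2.MORPH_CLOSE,np.ones((7,7),np.uint8))
E
python3 - <<'E'
from fit import *
import pickle; p=pickle.load(open("w.pkl","rb"))
v0=[452,-322,.99]
for zt in (14,):
  m=brown(p,v0);v,c=fit(p,m,v0);print(v,c,m.sum())
s=state(); d=np.r_[v[:2],0]-s["eef_pos"]; print(totool(s,d),s["eef_pos"],s["tcp_rot"][2])
E
```

```text
[ 461.48148148 -188.51851852   -0.66432099] 0.0 4503
[134.91723922 -61.0426396  239.5914249 ] [ 438.6789614  -334.783766    239.62353522] 0.9911535224933485fit.py:29: RuntimeWarning: overflow encountered in scalar negative
  f=lambda v:-(mask(v,p,zt)&reg).sum()/(mask(v,p,zt)|reg).sum()
```

Unsigned overflow in the sum, easily fixed.

```bash
sed -i 's/f=lambda v:-(mask(v,p,zt)&reg).sum()/f=lambda v:-1.0*(mask(v,p,zt)\&reg).sum()/' fit.py
python3 - <<'E'
from fit import *
import pickle; p=pickle.load(open("w.pkl","rb"))
v0=[452,-322,.99]
m=brown(p,v0);v,c=fit(p,m,v0);print(v,c,m.sum(),mask(v,p).sum())
s=state(); d=np.r_[v[:2],0]-s["eef_pos"]; print(totool(s,d),s["eef_pos"],s["tcp_rot"][2])
E
```

```text
[ 453.30219586 -323.99712256    1.01709961] -0.9118305844023621 4503 4886
[ 17.08793688   6.31912674 239.61990807] [ 438.6789614  -334.783766    239.62353522] 0.9911535224933485
```

jog_arm([
  [[17,6,0],-0.026],
  [[17,6,45],-0.026],
  [[17,6,90],-0.026],
  [[17,6,130],-0.026],
  [[17,6,160],-0.026],
])

```text
t: 2.1
eef_pos: [452.2, -323.9, 77.4]
tcp_rot: [-3.14, -0.0, 1.016]
ft_force: [-0.1, -0.2, 0.6]
opening: 1.001
grip_force: 0.0
```

jog_arm([
  [[0,0,15],0],
  [[0,0,15],0],
])

```text
t: 2.3
eef_pos: [452.1, -323.6, 62.6]
tcp_rot: [-3.138, -0.001, 1.016]
ft_force: [-0.1, 1.0, 0.6]
opening: 0.999
grip_force: 0.0
```

jog_arm([
  [[1,0,18],0],
  [[1,0,18],0],
  [[1,0,18],0],
])

```text
t: 2.6
eef_pos: [454.0, -323.0, 47.6]
tcp_rot: [3.141, 0.0, 1.017]
ft_force: [-0.4, -0.3, 0.5]
opening: 1.003
grip_force: 0.0
```

jog_arm([
  [[0,0,0],0],
  [[0,0,0],0],
  [[0,0,0],0],
  [[0,0,0],0],
  [[0,0,0],0],
], grip=1)

```text
t: 3.1
eef_pos: [454.1, -322.4, 46.8]
tcp_rot: [3.141, 0.0, 1.018]
ft_force: [0.7, 0.2, -1.2]
opening: 0.637
grip_force: 0.0
```

jog_arm([
  [[0,0,0],0],
  [[0,0,0],0],
  [[0,0,0],0],
])

```text
t: 3.4
eef_pos: [454.0, -322.3, 46.6]
tcp_rot: [-3.142, 0.0, 1.018]
ft_force: [-1.0, -1.3, 0.2]
opening: 0.385
grip_force: 0.0
```

Fingers close slowly, so I'll wait about 0.5 s more.

jog_arm([
  [[0,0,0],0],
  [[0,0,0],0],
  [[0,0,0],0],
  [[0,0,0],0],
  [[0,0,0],0],
])

```text
t: 3.9
eef_pos: [454.1, -322.4, 46.7]
tcp_rot: [3.141, 0.0, 1.018]
ft_force: [0.2, 0.0, -0.0]
opening: 0.122
grip_force: 30.0
```

jog_arm([
  [[0,0,-20],0],
  [[0,0,-40],0],
  [[0,0,-60],0],
  [[0,0,-100],0],
  [[0,0,-130],0],
])

```text
t: 4.4
eef_pos: [454.0, -322.3, 178.2]
tcp_rot: [3.141, 0.0, 1.018]
ft_force: [0.5, -0.7, -1.4]
opening: 0.126
grip_force: 30.0
```

jog_arm([
  [[38,-18,-20],-0.11],
  [[76,-36,-40],-0.22],
  [[114,-54,-60],-0.33],
  [[152,-72,-60],-0.44],
  [[190,-90,-60],-0.55],
])

```text
t: 4.9
eef_pos: [477.1, -111.8, 237.2]
tcp_rot: [3.141, 0.0, 1.572]
ft_force: [0.0, -0.1, -3.1]
opening: 0.127
grip_force: 30.0
```

jog_arm([
  [[40,3,0],0],
  [[80,6,0],0],
  [[115,9,0],0],
  [[133,10,0],0],
  [[133,10,0],0],
])

```text
t: 5.4
eef_pos: [487.3, 21.5, 236.5]
tcp_rot: [-3.141, -0.0, 1.571]
ft_force: [-0.3, -0.6, -2.7]
opening: 0.126
grip_force: 30.0
```

```bash
python3 - <<'E'
from fit import *
import pickle
p=read_camera("wrist");pickle.dump(p,open("t.pkl","wb"))
cv2.imwrite("pics/tray.png",p["img"])
s=state();print(s["t"],s["eef_pos"],s["tcp_rot"])
for d in cut_out("tray",p): print(d["p"],d["box"])
E
```

```text
5.45 [487.41677031  20.28881644 236.49006468] [-3.14121114e+00  1.45712262e-04  1.56991935e+00]
```

View pics/tray.png

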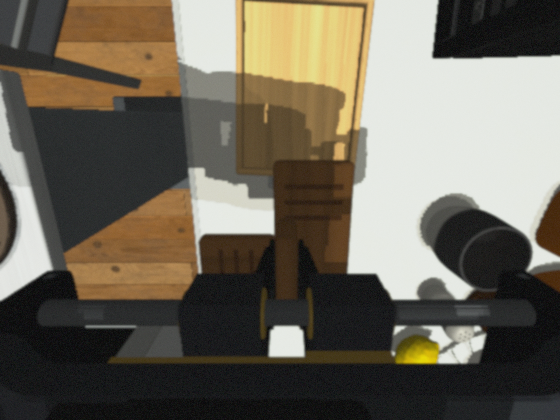

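The picture shows the tray from (237,0) to (374,175). Its near end is at row 175 beside the held Q, whose arm end reaches (273–353,160). The far end is cut off at the top, so I'll move forward for a better view.

jog_arm([
  [[25,0,0],0],
  [[50,0,0],0],
  [[55,0,0],0],
  [[55,0,0],0],
])

```text
t: 5.9
eef_pos: [487.8, 74.1, 236.5]
tcp_rot: [-3.141, 0.0, 1.568]
ft_force: [-0.8, -0.4, -1.6]
opening: 0.123
grip_force: 30.0
```

```bash
python3 - <<'E'
from fit import *
import pickle
from scipy.optimize import minimize
p=read_camera("wrist");pickle.dump(p,open("t2.pkl","wb"))
s=state();print(s["t"],s["eef_pos"],s["tcp_rot"])
T=np.array([(-73,-98),(73,-98),(73,98),(-73,98)],float); I=np.array([(-65,-90),(65,-90),(65,90),(-65,90)],float)
q=pickle.load(open("t.pkl","rb"))
v=[500,127.5,-0.02]
for k,pp in enumerate((q,p)):
    im=pp["img"].copy()
    for P,z,c in((T,22,(0,255,0)),(I,22,(255,0,0))): cv2.polylines(im,[proj(pp,world(*v,z,P)).round().astype(int)],True,c,1)
    cv2.imwrite(f"pics/t{k}.png",im)
a,b=(cv2.imread(f"pics/t{k}.png")[:300,180:440] for k in(0,1))
cv2.imwrite("pics/tt.png",cv2.resize(np.hstack([a,b]),None,fx=1.53,fy=1.53))
E
```

```text
5.95 [487.8321426   73.70644436 236.53570408] [-3.14142389e+00  3.38907929e-04  1.56762703e+00]
```

View pics/tt.png

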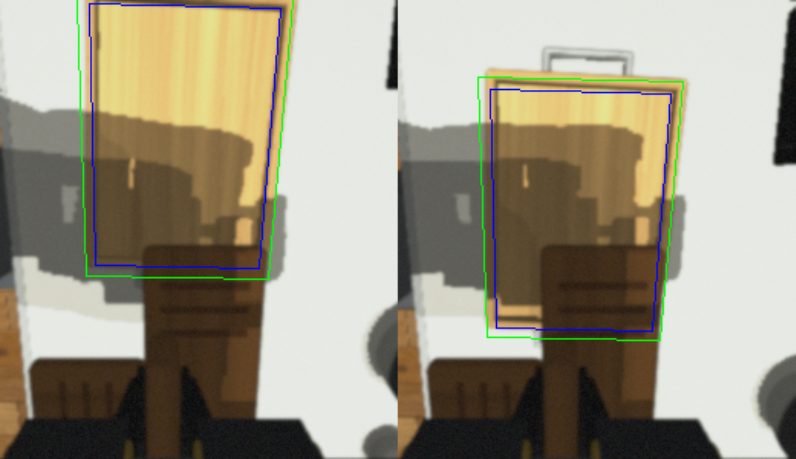

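The rough tray model sits about 5 mm too near the robot's right. I'll fit the silhouette in both pictures.

```bash
cat > tray.py <<'E'
from fit import *
import pickle
T=np.array([(-73,-98),(73,-98),(73,98),(-73,98)],float)
def tm(v,p):
    m=np.zeros((420,560),np.uint8);h=np.r_[proj(p,world(*v,22,T)),proj(p,world(*v,0,T))].astype(np.float32)
    cv2.fillPoly(m,[(cv2.convexHull(h)[:,0]*16).round().astype(int)],1,shift=4);return m
def run(ps,v0):
    valid=np.zeros((420,560),np.uint8);valid[:235,215:420]=1;valid[150:,265:362]=0
    ms=[]
    for p in ps:
        im=cv2.GaussianBlur(p["img"],(3,3),0).astype(int);m=(im[...,2]>1.25*im[...,0]+3).astype(np.uint8)
        ms.append(cv2.morphologyEx(m,cv2.MORPH_CLOSE,np.ones((5,5),np.uint8))*valid)
    def f(v):
        return -1.*sum((tm(v,p)*valid&m).sum()/((tm(v,p)*valid)|m).sum() for p,m in zip(ps,ms))/len(ps)
    sim=np.array([v0]+[np.array(v0)+d for d in np.diag([8,8,.06])])
    r=minimize(f,v0,method="Nelder-Mead",options=dict(initial_simplex=sim,xatol=.02,fatol=1e-6));return r.x,r.fun
E
python3 - <<'E'
from tray import *
a,b=(pickle.load(open(n,"rb")) for n in("t.pkl","t2.pkl"))
for ps in([a],[b],[a,b]): print(run(ps,[500,130,-.02]))
# held trivet: fit in t2 with zt = 236.5-46.7+14
E
```

```text
(array([ 5.01327584e+02,  1.34402401e+02, -3.55370199e-02]), np.float64(-0.9816652076646241))
(array([ 5.01630653e+02,  1.31080337e+02, -4.25750350e-02]), np.float64(-0.9793609843222861))
(array([ 5.01851670e+02,  1.31112219e+02, -5.41850395e-02]), np.float64(-0.980466696036061))
```

jog_arm([
  [[21,25,20],0.04],
  [[21,25,60],0.04],
  [[21,25,100],0.04],
  [[21,25,120],0.04],
  [[21,25,120],0.04],
])

```text
t: 6.45
eef_pos: [511.9, 94.2, 114.2]
tcp_rot: [-3.137, 0.001, 1.527]
ft_force: [0.3, 0.2, -1.3]
opening: 0.131
grip_force: 30.0
```

```bash
python3 - <<'E'
from fit import *
import pickle
p=pickle.load(open("t2.pkl","rb"))
for dx in(-1.8,0,3): print(dx,proj(p,world(487.8,73.7+dx,1.568,203.8))[1:3].round(1))
s=state();print(s["eef_pos"],s["tcp_rot"])
I=np.array([(-65,-90),(65,-90),(65,90),(-65,90)],float)
p=read_camera("wrist"); im=p["img"].copy()
cv2.polylines(im,[proj(p,world(501.6,131.5,-.043,22,I)).round().astype(int)],True,(255,0,0),1)
cv2.polylines(im,[proj(p,world(s["eef_pos"][0],s["eef_pos"][1]-1.8,s["tcp_rot"][2],s["eef_pos"][2]-32.7)).round().astype(int)],True,(0,255,0),1)
cv2.imwrite("pics/pl.png",im)
E
```

```text
-1.8 [[357.1 165.8]
 [273.9 165.8]]
0 [[357.4 162.8]
 [273.8 162.8]]
3 [[357.7 157.7]
 [273.7 157.8]]
[511.89724089  94.16432165 114.20482404] [-3.13668420e+00  7.34762041e-04  1.52657957e+00]
```

View pics/pl.png

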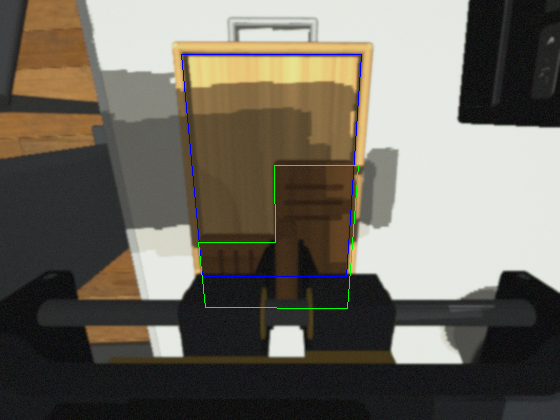

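The view shows the tray's inner walls near the model (columns 186–365, top row 54). The held Q's far end is at row 161. A small correction, about -3 and +4 mm, and then I lower it.

jog_arm([
  [[-3,4,5],0],
  [[-3,4,25],0],
  [[-3,4,42],0],
  [[-3,4,50],0],
  [[-3,4,53],0],
])

```text
t: 7.0
eef_pos: [517.2, 92.0, 63.8]
tcp_rot: [3.141, 0.0, 1.528]
ft_force: [-0.5, 0.7, -1.0]
opening: 0.129
grip_force: 30.0
```

jog_arm([
  [[0,0,2],0],
  [[0,0,4],0],
  [[0,0,5],0],
  [[0,0,5],0],
])

```text
t: 7.4
eef_pos: [516.8, 92.3, 58.8]
tcp_rot: [3.141, 0.0, 1.528]
ft_force: [0.9, 0.7, -1.1]
opening: 0.125
grip_force: 30.0
```

jog_arm([
  [[0,0,2],0],
  [[0,0,4],0],
  [[0,0,4],0],
])

```text
t: 7.7
eef_pos: [516.8, 92.3, 54.5]
tcp_rot: [3.141, 0.0, 1.528]
ft_force: [-0.8, 0.1, -1.6]
opening: 0.126
grip_force: 30.0
```

jog_arm([
  [[0,0,0],0],
  [[0,0,0],0],
  [[0,0,0],0],
  [[0,0,0],0],
  [[0,0,0],0],
], grip=0.5)

```text
t: 8.2
eef_pos: [516.8, 92.3, 54.6]
tcp_rot: [3.142, 0.0, 1.528]
ft_force: [-0.6, 1.5, 0.7]
opening: 0.478
grip_force: 0.0
```

jog_arm([
  [[0,0,-20],0],
  [[0,0,-60],0],
  [[0,0,-110],0],
  [[0,0,-160],0],
  [[0,0,-185],0],
], grip=0)

```text
t: 8.7
eef_pos: [517.3, 92.4, 243.7]
tcp_rot: [3.137, -0.0, 1.528]
ft_force: [0.2, 0.3, -1.0]
opening: 0.861
grip_force: 0.0
```

```bash
python3 - <<'E'
from tray import *
p=read_camera("wrist");pickle.dump(p,open("q2.pkl","wb"))
E
```

jog_arm([
  [[38,-11,0],-0.13],
  [[76,-22,0],-0.26],
  [[114,-34,0],-0.39],
  [[152,-46,0],-0.52],
  [[190,-57,0],-0.65],
])

```text
t: 9.25
eef_pos: [467.2, 286.0, 239.3]
tcp_rot: [-3.141, 0.0, 2.183]
ft_force: [-0.0, -1.0, -0.5]
opening: 0.998
grip_force: 0.0
```

jog_arm([
  [[26,9,0],-0.14],
  [[52,19,0],-0.28],
  [[78,28,0],-0.42],
  [[78,28,0],-0.57],
  [[78,28,0],-0.57],
])

```text
t: 9.75
eef_pos: [446.0, 365.2, 239.1]
tcp_rot: [-3.141, -0.0, 2.751]
ft_force: [0.6, 0.2, 0.3]
opening: 1.003
grip_force: 0.0
```

```bash
python3 - <<'E'
from fit import *
import pickle
p=read_camera("wrist");s=state();print(s["t"],s["eef_pos"],s["tcp_rot"])
v0=[447,365,-.39];m=brown(p,v0);v,c=fit(p,m,v0);print("P",v,c,m.sum(),mask(v,p).sum())
print("tool shift",totool(s,np.r_[v[:2],0]-s["eef_pos"]).round(1),"turn",-(v[2]+np.pi-s["tcp_rot"][2]))
overlay(p,v,"pics/p.png");A=cv2.imread("pics/p.png")
q=pickle.load(open("q2.pkl","rb"));overlay(q,[515,94,1.528],"pics/x.png",22);B=cv2.imread("pics/x.png")
I=np.array([(-65,-90),(65,-90),(65,90),(-65,90)],float)
cv2.polylines(B,[proj(q,world(501.6,131.5,-.043,22,I)).round().astype(int)],True,(0,0,255),1)
cv2.imwrite("pics/pq.png",cv2.resize(np.hstack([A[:330,120:480],B[:330,120:480]]),None,fx=1.1,fy=1.1))
E
```

```text
9.8 [446.23642822 364.67619517 239.17584457] [-3.14095923e+00 -2.36962649e-04  2.74510058e+00]
P [ 4.50611655e+02  3.74425427e+02 -3.40828715e-01] -0.9094563147873915 4299 4727
tool shift [ -0.3  10.8 239.2] turn -0.055663355300799466
```

View pics/pq.png

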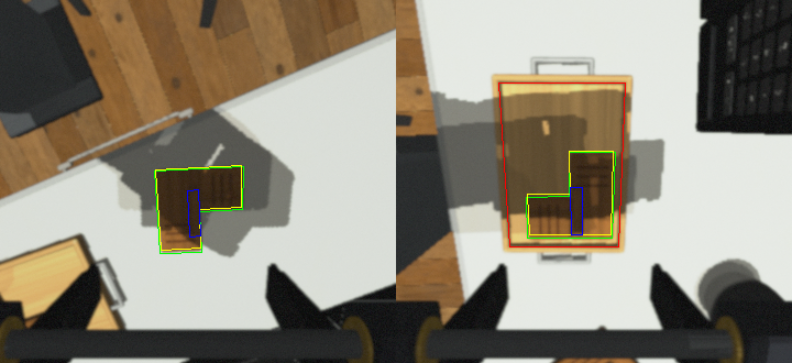

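Left view: the fitted outline lies on P at about (200,208) in the composite. Right view: Q lies inside the tray walls with about 8 mm gaps, as planned. Next is grasping P.

jog_arm([
  [[0,11,0],-0.056],
  [[0,11,45],-0.056],
  [[0,11,90],-0.056],
  [[0,11,130],-0.056],
  [[0,11,160],-0.056],
])

```text
t: 10.3
eef_pos: [450.4, 373.7, 77.3]
tcp_rot: [-3.14, -0.001, 2.798]
ft_force: [-0.2, -0.2, -0.2]
opening: 1.003
grip_force: 0.0
```

jog_arm([
  [[0,0,15],0],
  [[0,0,25],0],
  [[0,0,32],0],
  [[0,0,32],0],
  [[0,0,32],0],
])

```text
t: 10.8
eef_pos: [451.0, 374.9, 48.3]
tcp_rot: [3.141, 0.001, 2.803]
ft_force: [-0.7, 0.0, 1.1]
opening: 1.002
grip_force: 0.0
```

jog_arm([
  [[0,0,1],0],
  [[0,0,1],0],
  [[0,0,1],0],
  [[0,0,1],0],
  [[0,0,1],0],
], grip=1)

```text
t: 11.3
eef_pos: [450.7, 374.8, 46.7]
tcp_rot: [3.142, 0.0, 2.804]
ft_force: [0.0, -0.1, 0.2]
opening: 0.64
grip_force: 0.0
```

jog_arm([
  [[0,0,0],0],
  [[0,0,0],0],
  [[0,0,0],0],
  [[0,0,0],0],
  [[0,0,0],0],
])

```text
t: 11.8
eef_pos: [450.7, 374.8, 46.6]
tcp_rot: [-3.142, 0.0, 2.804]
ft_force: [-0.7, 0.4, -0.2]
opening: 0.212
grip_force: 0.0
```

jog_arm([
  [[0,0,0],0],
  [[0,0,0],0],
  [[0,0,0],0],
  [[0,0,0],0],
])

```text
t: 12.2
eef_pos: [450.7, 374.8, 46.6]
tcp_rot: [-3.142, 0.0, 2.804]
ft_force: [0.5, 0.8, -0.9]
opening: 0.125
grip_force: 30.0
```

jog_arm([
  [[0,0,-20],0],
  [[0,0,-50],0],
  [[0,0,-90],0],
  [[0,0,-130],0],
  [[0,0,-160],0],
])

```text
t: 12.7
eef_pos: [450.7, 374.8, 208.9]
tcp_rot: [3.141, 0.001, 2.804]
ft_force: [-0.3, -0.2, -0.8]
opening: 0.125
grip_force: 30.0
```

jog_arm([
  [[-13,-22,-10],0.14],
  [[-26,-44,-20],0.28],
  [[-39,-66,-30],0.42],
  [[-52,-88,-30],0.56],
  [[-64,-108,-30],0.7],
])

```text
t: 13.2
eef_pos: [475.2, 250.6, 236.8]
tcp_rot: [3.141, 0.0, 2.098]
ft_force: [0.4, -0.8, -0.9]
opening: 0.126
grip_force: 30.0
```

jog_arm([
  [[-20,-7,0],0.14],
  [[-40,-14,0],0.28],
  [[-60,-21,0],0.42],
  [[-79,-28,0],0.56],
  [[-79,-28,0],0.576],
])

```text
t: 13.7
eef_pos: [491.5, 167.7, 236.5]
tcp_rot: [-3.141, 0.0, 1.522]
ft_force: [-0.9, -0.5, -1.0]
opening: 0.122
grip_force: 30.0
```

```bash
python3 - <<'E'
from h import *
s=state();print(s["t"],s["eef_pos"],s["tcp_rot"],totool(s,np.array([491.7,170,56])-s["eef_pos"]))
E
```

```text
13.7 [491.47424605 167.74303786 236.51966697] [-3.14131101e+00  4.62329292e-04  1.52207251e+00] [2.34873817e+00 1.66403371e-01 1.80518561e+02]
```

jog_arm([
  [[2,0,30],-0.006],
  [[2,0,70],-0.006],
  [[2,0,105],-0.006],
  [[2,0,125],-0.006],
  [[2,0,125],-0.006],
])

```text
t: 14.2
eef_pos: [490.1, 171.7, 109.3]
tcp_rot: [-3.137, 0.001, 1.536]
ft_force: [-0.0, 0.4, -0.2]
opening: 0.126
grip_force: 30.0
```

```bash
python3 - <<'E'
from fit import *
p=read_camera("wrist");s=state();e=s["eef_pos"];print(s["t"],e,s["tcp_rot"])
overlay(p,[e[0],e[1],s["tcp_rot"][2]-np.pi],"pics/x.png",e[2]-32.7);B=cv2.imread("pics/x.png")
I=np.array([(-65,-90),(65,-90),(65,90),(-65,90)],float)
for a,z in((I,22),):cv2.polylines(B,[proj(p,world(501.6,131.5,-.043,z,a)).round().astype(int)],True,(0,0,255),1)
cv2.imwrite("pics/y.png",cv2.resize(B[60:340,100:460],None,fx=2.1,fy=2.1))
E
```

```text
14.25 [490.9174913  171.81928622 110.90771205] [-3.13927805e+00  5.89671011e-04  1.53565888e+00]
```

View pics/y.png

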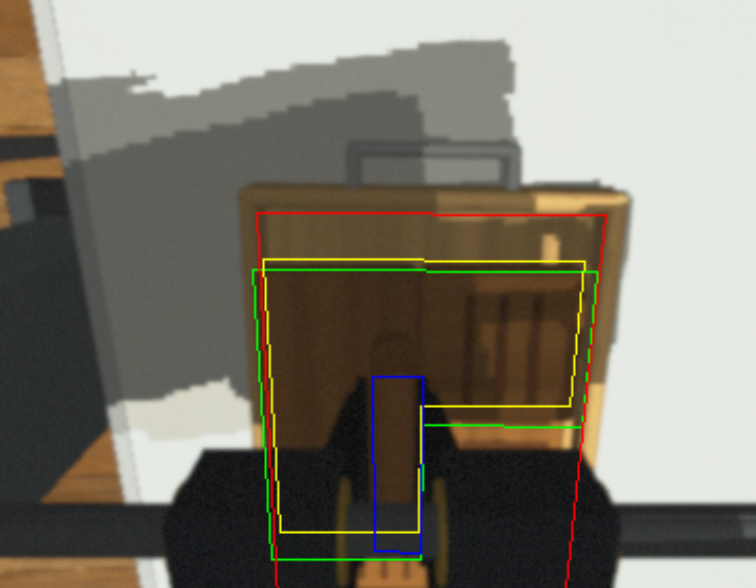

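```bash
python3 - <<'E'
from fit import *
p=read_camera("wrist");s=state();e=s["eef_pos"];print(e,s["tcp_rot"])
im=cv2.GaussianBlur(p["img"],(5,5),0).astype(int)
r=im[...,2]
for c in(240,290,320): print("col",c,[(v,r[v,c-3:c+4].mean().round().astype(int)) for v in range(150,206,3)])
print("row220 L",[(u,r[216:225,u].mean().round().astype(int)) for u in range(206,246,2)])
print("row200 R",[(u,r[215:224,u].mean().round().astype(int)) for u in range(360,400,2)])
for dx in(0,3,6):
  P=proj(p,world(e[0]+s["eef_pos"][0]*0,e[1]+dx,s["tcp_rot"][2]-np.pi,e[2]-32.7)).round(1);print(dx,P.tolist())
I=np.array([(-65,-90),(65,-90),(65,90),(-65,90)],float)
print(proj(p,world(501.6,131.5,-.043,22,I)).round(1).tolist())
E
```

```text
[491.49844103 171.85145724 111.9646404 ] [-3.14137749e+00  9.22668364e-05  1.53531113e+00]
col 240 [(150, np.int64(89)), (153, np.int64(96)), (156, np.int64(89)), (159, np.int64(88)), (162, np.int64(99)), (165, np.int64(100)), (168, np.int64(99)), (171, np.int64(99)), (174, np.int64(99)), (177, np.int64(99)), (180, np.int64(99)), (183, np.int64(96)), (186, np.int64(67)), (189, np.int64(60)), (192, np.int64(63)), (195, np.int64(63)), (198, np.int64(63)), (201, np.int64(63)), (204, np.int64(63))]
col 290 [(150, np.int64(85)), (153, np.int64(95)), (156, np.int64(90)), (159, np.int64(85)), (162, np.int64(92)), (165, np.int64(93)), (168, np.int64(93)), (171, np.int64(94)), (174, np.int64(93)), (177, np.int64(93)), (180, np.int64(94)), (183, np.int64(91)), (186, np.int64(61)), (189, np.int64(57)), (192, np.int64(60)), (195, np.int64(61)), (198, np.int64(61)), (201, np.int64(61)), (204, np.int64(61))]
col 320 [(150, np.int64(93)), (153, np.int64(127)), (156, np.int64(129)), (159, np.int64(117)), (162, np.int64(147)), (165, np.int64(125)), (168, np.int64(105)), (171, np.int64(105)), (174, np
[... 757 characters left out ...]
np.int64(77)), (370, np.int64(67)), (372, np.int64(65)), (374, np.int64(67)), (376, np.int64(74)), (378, np.int64(79)), (380, np.int64(93)), (382, np.int64(115)), (384, np.int64(128)), (386, np.int64(128)), (388, np.int64(128)), (390, np.int64(151)), (392, np.int64(200)), (394, np.int64(227)), (396, np.int64(230)), (398, np.int64(230))]
0 [[219.6, 188.5], [229.0, 325.4], [299.3, 325.5], [300.3, 262.2], [376.0, 262.3], [383.3, 188.5]]
3 [[219.0, 183.7], [228.6, 321.9], [299.2, 322.0], [300.2, 258.1], [376.2, 258.2], [383.6, 183.7]]
6 [[218.5, 178.8], [228.2, 318.3], [299.1, 318.4], [300.1, 254.0], [376.5, 254.0], [384.0, 178.8]]
[[231.7, 347.3], [366.1, 348.3], [386.1, 162.1], [220.8, 160.9]]
```

jog_arm([
  [[-4,0,5],0.007],
  [[-4,0,20],0.007],
  [[-4,0,35],0.007],
  [[-4,0,46],0.007],
  [[-4,0,50],0.007],
])

```text
t: 14.8
eef_pos: [491.3, 167.3, 61.3]
tcp_rot: [-3.142, 0.0, 1.527]
ft_force: [-0.0, -0.9, -1.2]
opening: 0.123
grip_force: 30.0
```

jog_arm([
  [[0,0,2],0],
  [[0,0,4],0],
  [[0,0,5],0],
  [[0,0,5],0],
])

```text
t: 15.2
eef_pos: [491.4, 167.4, 56.8]
tcp_rot: [3.141, 0.0, 1.527]
ft_force: [-0.0, 0.5, -1.5]
opening: 0.126
grip_force: 30.0
```

jog_arm([
  [[0,0,1],0],
  [[0,0,2],0],
  [[0,0,2],0],
])

```text
t: 15.5
eef_pos: [491.3, 167.4, 54.6]
tcp_rot: [3.141, 0.0, 1.527]
ft_force: [-0.4, -0.2, -0.4]
opening: 0.124
grip_force: 30.0
```

jog_arm([
  [[0,0,0],0],
  [[0,0,0],0],
  [[0,0,0],0],
  [[0,0,0],0],
  [[0,0,0],0],
], grip=0.5)

```text
t: 16.0
eef_pos: [491.2, 167.4, 54.6]
tcp_rot: [3.142, 0.0, 1.527]
ft_force: [0.2, 0.4, 0.8]
opening: 0.473
grip_force: 0.0
```

jog_arm([
  [[0,0,-20],0],
  [[0,0,-60],0],
  [[0,0,-110],0],
  [[-20,0,-160],0],
  [[-50,0,-185],0],
], grip=0)

```text
t: 16.5
eef_pos: [489.4, 117.9, 242.9]
tcp_rot: [3.138, -0.001, 1.529]
ft_force: [0.5, -0.9, -0.3]
opening: 0.863
grip_force: 0.0
```

jog_arm([
  [[-10,0,0],0],
  [[-10,0,0],0],
  [[-10,0,0],0],
])

```text
t: 16.8
eef_pos: [488.2, 107.7, 238.5]
tcp_rot: [-3.14, 0.0, 1.526]
ft_force: [-0.3, 0.1, -0.2]
opening: 0.997
grip_force: 0.0
```

```bash
python3 - <<'E'
from fit import *
p=read_camera("wrist");s=state();print(s["t"],s["eef_pos"])
cv2.imwrite("pics/fin.png",cv2.resize(p["img"][0:300,120:460],None,fx=2,fy=2))
E
```

```text
16.85 [488.2103002  107.95713761 238.29880795]
```

View pics/fin.png

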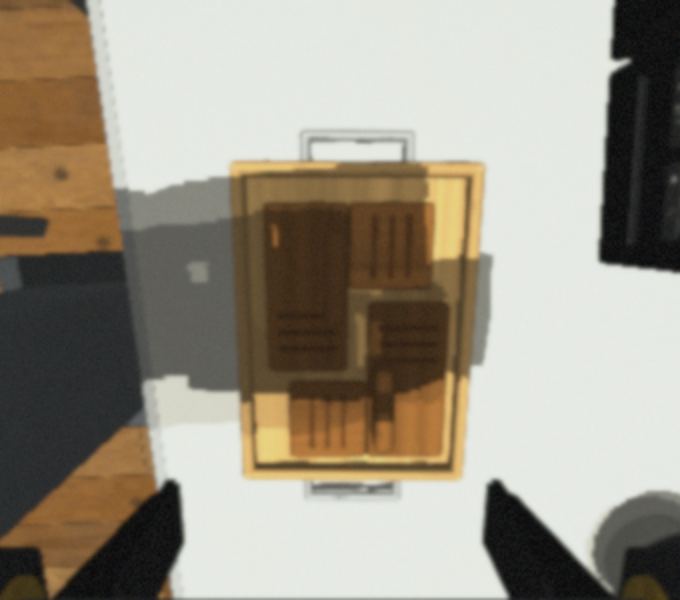

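The picture shows both trivets interlocked inside the tray with clear gaps all round: P spans (265–433, 203–370) and Q spans (290–447, 302–455). The robot is touching nothing, so I'm handing in.

```bash
python3 -c "
from cell import *
print(job_done())"
```

```text
the job is handed in; nothing more can be done
None
```

Both L-shaped trivets lie interlocked on the tray floor with clear gaps all round, the square trivet was not touched, and the job was handed in at about 17 s with no verdict returned.

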